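Lay a steel channel across the taller paint stand

TASK

Get the steel channel ready for priming: lay it, hollow side down as it lies now, across both bars of the taller of the two paint stands, centred and square to the bars, and let it go. Leave the wooden block where it is.

Things in the scene. Friction and masses are not known exactly. Their poses are not given: they have to be found in the camera images.
- channel: a bent grey steel channel (U profile), 42 mm wide (x), 200 mm long (y), 36 mm high (z), sheet about 2.5 mm thick, about 0.55 kg. It starts on the bench with the open side down, flat web on top. Origin: centre of its underside; y runs along its length, z up. It can be gripped from above at the middle, across its 42 mm width.
- tall_stand: the taller paint stand, fixed to the bench: a wooden foot 84 mm (x) x 140 mm (y) x 15 mm with two narrow dark steel bars on thin posts, bar tops 100 mm above the bench. Each bar is 80 mm long along x, 12 mm wide; the bars' centre lines lie at y = -50 and +50 mm, with nothing between them above the foot. Origin: centre of the underside of the foot; z up. The channel is to lie along y, over both bars.
- tall_stand_top (a point): the point midway between the two bars of the taller stand, level with their tops (100 mm above the bench); axes as the stand's: x along the bars, y across from bar to bar, z up
- low_stand: the lower paint stand, fixed to the bench, of the same make and plan but with its bar tops only 45 mm above the bench; not to be used. Origin: centre of the underside of its foot
- wood_block: a plain loose softwood block, 62 mm (x) x 110 mm (y) x 38 mm high, lying on the bench behind the stands; it stays where it is. Origin: centre of its underside

How it is judged (in metres and radians):
At the end, for the whole second after the job is handed in: The channel rests, hollow side down and level, on both bars of the taller stand: its middle within 20 mm along the bars and 25 mm across them of the stand's middle, its length square to the bars within 12 degrees, at rest (x of channel in the frame of tall_stand_top between -0.02 and 0.02 m and y of channel in the frame of tall_stand_top between -0.025 and 0.025 m and z of channel in the frame of tall_stand_top between -0.005 and 0.005 m and angle between the y axis of channel and the y axis of tall_stand, either way round below 0.21 rad and angle between channel's own z axis and vertical below 0.1 rad and linear speed of channel below 0.02 m/s); the robot touches nothing.
It fails at once if the wooden block is moved by more than 25 mm (distance of wood_block from where it was at the start of the episode above 0.025 m).
It also fails if it takes over 42 s, if anything falls off the work surface, if the arm or the gripper's body presses on something with over 40 N, if the wrist force passes 120 N, or if a joint passes its speed limit or range.

ROBOT

A 6-joint arm with a two-finger parallel gripper is mounted at the origin on a cart in front of the work surface, level with it; the furniture and walls round the work are solid. World frame = base frame: x ahead of the robot, y to its left, z up, the work surface at z = 0. Lengths are in m, angles in degrees, forces in N, time in s.
With the tool pointing down it reaches from about 0.3 to 0.875 m from the base axis. Payload 6.4 kg.
Tool frame: the origin (TCP) lies on the centre line of the jaws, within the pads' length; the fingertips stand ctrl.tip_extent ahead of it and the grasp point (between the pads) is the TCP (ctrl.tip_extent is the distance from the TCP to the fingertips, in m); z points along the fingers, y is the line along which they close (so a half turn about z gives the same grasp; the last joint's range is limited). The gripper opens to 85 mm and grips with 20 to 120 N. Pads are 22 mm wide; open, the fingers measure 114 mm over their backs; the gripper's body (76 mm by 85 mm) begins 54 mm behind the grasp point. The pads swing forward as they close: fully open they stand 13 mm farther back than shut.
Start: joints at [58.31, 10.359, 92.074, -0, 77.567, -11.82], TCP at [0.195, 0.541, 0.25] pointing down, gripper open.
Joint ranges: [-171.53, 171.53], [-51.25, 118.39], [17.06, 147.69], [-65.23, 245.23], [0, 150.52], [-178.68, 178.68]. Speed limits (degrees/s): [147.25, 147.25, 172.46, 180, 180, 180].

INTERFACE

Orientations are given as a 3x3 rotation matrix whose columns are the frame's x, y, z axes.
In Python, from bench import ctrl gives the robot as it stands.
- The arm moves only by the tool arm_command, never from a script. Its argument "commands" is a list that holds one entry, the list of rows, each a list of 7 numbers: the shift along the tool's x, y, z scaled (see below), then the turn, a rotation vector about the tool's x, y, z scaled (see below), then the opening, from -1 (shut) to 1 (fully open). A call has 1 to 20 rows; each row is the pose to reach, as a shift and turn from the pose commanded when the call began, along the tool's axes at that moment, turning the shorter way round; what a row does not reach only later rows make up. The controller multiplies each number of a shift by 0.6 m and each number of a turn by 180 degrees. A row lasts 1/8 s, in which the tool goes at most 62.5 mm and 10.7 degrees, less where a joint would pass 70% of its speed; a pose out of reach is approached as far as the arm can. A call with a number of a shift or a turn outside -1 to 1 is refused whole. A call with a gripper value outside its range is refused whole. The fingers move at their own pace and stop on an object; "squeeze" is the grip in N (left out, the last holds). Time passes only in rows, so rows that repeat a pose let the fingers close. It gives the time, the measured TCP pose, the force, the opening and the grip force at its end, in the units of the state.
- ctrl.get_obs(): the state, without advancing time (a new reading comes with each control period).
- ctrl.snapshot(name): name is "scene" or "top"; returns the picture (400x640x3 uint8, red, green, blue); there is no depth.
- ctrl.calibration(name): a dict with "fx", "fy", "cx", "cy" (pixels), "rvec" (rotation vector, rad) and "tvec" (3), from world to camera coordinates, as OpenCV has them. Camera axes: x right, y down, z forward; pixel columns grow to the right and rows downward; lengths in m; the calibration is good to about 2 mm. A picture is of the moment at which its call begins. calibration takes no time and is no camera call.
- ctrl.hand_in(): hands the job in; it is judged then, once.
Trained networks look in the newest picture that a camera, given by its name, has taken for a name from the list of things; names that differ only in an ending like _2 or _b are one class to them, and where a whole thing is asked for, a point or a joint stands for the part that bears it (a point fixed in the world has none). Each returns a list of dicts, best first, with "confidence" (0 to 1); they miss things now and then, are a little off and sometimes report something else, mostly with a low value. They report only what shows in the picture. A call takes as long as a camera call.
- ctrl.silhouettes(camera, name): "mask" (400x640 bool, what is visible of it).
- ctrl.place_of(camera, name): "xyz" ([x, y, z] in m, in world coordinates, good to about 4 mm: a listed point, or the origin of a listed thing).
The state is a dict: "t": time; "qpos": joint angles; "qd": joint speeds; "joint_efforts": joint torques, N m; "ee_pos": TCP position; "tool_rot": TCP orientation; "contact_force": force on the tool from outside, world axes, zero at the start; "ft_torque": the same for the moment, N m; "width": finger opening in m; "grasp_force": force on a finger pad.
Only numpy, scipy, OpenCV 4.12 (cv2) and the standard library are available. Lean on these libraries where they do the work, as an engineer would, in place of code of your own. Each camera call takes 0.05 s, during which the arm holds its last target. There are 200 camera calls.

## Working session

There is one attempt and no reset: what is moved stays moved. The work goes in short steps, Python scripts to look and compute and a tool call to move; the robot and the scene stay as the last step left them, time stands still between calls to the robot, and variables do not carry over. Pictures are saved under pics/ and viewed, at most 10 in all, crops included, and the job is handed in when it is done.

Besides the shell and the picture viewer there is one more tool, called after ">>>" as name([rows], argument=value, ...), one row to a line, values as JSON. arm_command: Moves the arm, as the interface text tells. Shifts and turns lie within -1 to 1; 1 stands for 0.6 m of shift or 180 degrees of turn. Its arguments: {"type":"object","properties":{"commands":{"type":"array"},"squeeze":{"type":"number"}},"required":["commands"]}

```bash
mkdir -p pics; python3 - <<'E'
from bench import ctrl
import cv2,numpy as np
for c in("scene","top"):
    cv2.imwrite(f"pics/{c}0.png",ctrl.snapshot(c)[:,:,::-1])
    k=ctrl.calibration(c);R=cv2.Rodrigues(np.array(k["rvec"]))[0]
    print(c,k["fx"],k["cx"],k["cy"],"cam",(-R.T@np.array(k["tvec"])).round(3))
    for n in("channel","tall_stand","tall_stand_top","low_stand","wood_block"):
        print(n,[(np.round(d["xyz"],4),round(d["confidence"],2)) for d in ctrl.place_of(c,n)])
o=ctrl.get_obs();print(o["t"],o["ee_pos"],o["tool_rot"],o["width"],ctrl.tip_extent)
E
```

```text
scene 367.88383685136444 320.11451204220566 194.13967863435695 cam [ 0.308 -0.65   0.541]
channel [(array([ 0.5254, -0.2393,  0.0046]), 0.73)]
tall_stand [(array([0.5442, 0.0352, 0.0037]), 0.81)]
tall_stand_top [(array([0.5438, 0.0325, 0.0976]), 0.8)]
low_stand [(array([ 0.4964,  0.3005, -0.0006]), 0.96)]
wood_block [(array([ 0.765 , -0.0325,  0.0015]), 0.73)]
top 499.23948871601743 319.191920006402 197.65044945757458 cam [0.45  0.026 1.289]
channel [(array([ 5.265e-01, -2.456e-01,  2.000e-04]), 0.57)]
tall_stand [(array([0.5442, 0.0318, 0.0041]), 0.59)]
tall_stand_top [(array([0.5471, 0.0325, 0.1033]), 0.86)]
low_stand [(array([ 0.4998,  0.3033, -0.0013]), 0.93)]
wood_block [(array([0.5463, 0.0361, 0.1043]), 0.7), (array([ 0.7645, -0.0314,  0.0012]), 0.63)]
0.6 [0.19543447 0.54076267 0.25030251] [[-9.40463245e-01  3.39895403e-01 -1.35856418e-05]
 [ 3.39895403e-01  9.40463245e-01 -2.09041251e-05]
 [ 5.67158072e-06 -2.42772586e-05 -1.00000000e+00]] 0.08529536663754891 0.019
```

View pics/top0.png

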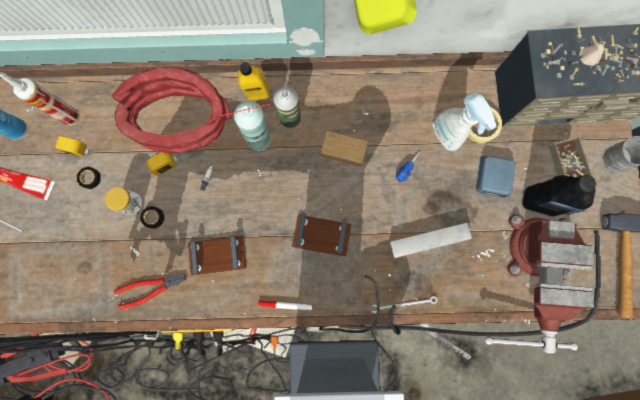

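View pics/scene0.png

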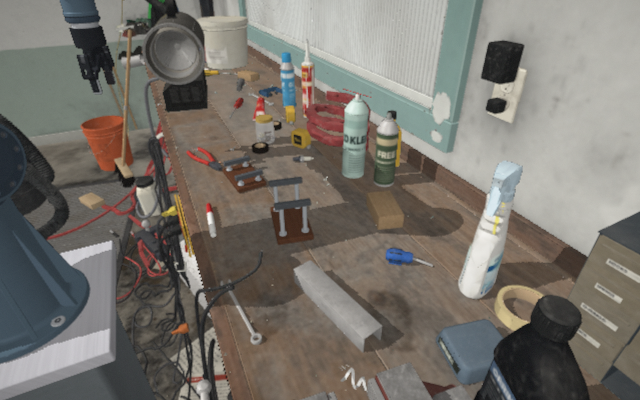

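The top view shows the channel at about (430,240), the tall stand at (321,234), the block at (344,148) and the low stand at (217,254). The scene view confirms that the stand at (290,205) is the taller one. Next I measure the headings.

```bash
cat > h.py <<'E'
from bench import ctrl
import cv2,numpy as np
def ray(c,px,z):
    k=ctrl.calibration(c);R=cv2.Rodrigues(np.array(k["rvec"]))[0];C=-R.T@np.array(k["tvec"])
    px=np.atleast_2d(np.float64(px))
    d=np.c_[(px[:,0]-k["cx"])/k["fx"],(px[:,1]-k["cy"])/k["fy"],np.ones(len(px))]@R
    return (C+d*((z-C[2])/d[:,2])[:,None])[:,:2]
def rect(mask,z,c="top"):
    n,l,s,_=cv2.connectedComponentsWithStats(mask.astype(np.uint8)); i=1+np.argmax(s[1:,4])
    ys,xs=np.where(l==i); p=ray(c,np.c_[xs,ys],z)
    (a,b),(w,h),_=r=cv2.minAreaRect((p*1000).astype(np.float32))
    q=cv2.boxPoints(r);e=q[1]-q[0] if np.linalg.norm(q[1]-q[0])>np.linalg.norm(q[2]-q[1]) else q[2]-q[1]
    return (round(a,1),round(b,1)),(round(w,1),round(h,1)),"long axis from world y deg",round(float((np.degrees(np.arctan2(-e[0],e[1]))+90)%180-90),1),"mean",p.mean(0).round(4)
E
python3 - <<'E'
from h import *
im=ctrl.snapshot("top")
for n,z in(("channel",.036),("tall_stand",.1),("wood_block",.038)):
    for d in ctrl.silhouettes("top",n)[:2]: print(n,d["confidence"],d["mask"].sum(),rect(d["mask"],z))
cv2.imwrite("pics/crop.png",cv2.resize(im[200:270,280:480,::-1],None,fx=4,fy=4,interpolation=cv2.INTER_CUBIC))
E
```

```text
tall_stand 0.7 1808 ((539.0, 31.4), (130.3, 84.3), 'long axis from world y deg', -11.2, 'mean', array([0.537 , 0.0316]))
wood_block 0.84 1079 ((763.6, -30.1), (108.9, 69.7), 'long axis from world y deg', -15.9, 'mean', array([ 0.7633, -0.0298]))
```

View pics/crop.png

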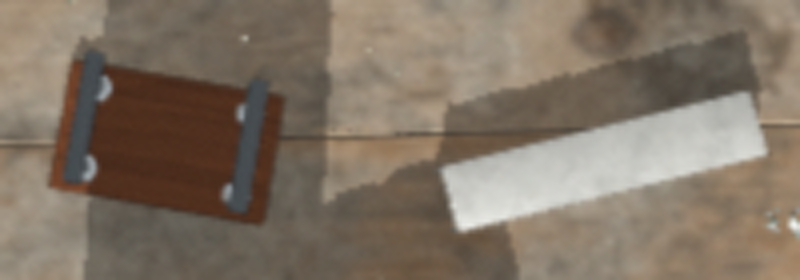

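The crop shows the bar ends at left (95,52)/(74,182) and right (262,80)/(239,212). The channel corners are (442,170), (750,92), (767,155) and (460,230).

```bash
python3 - <<'E'
from h import *
f=lambda p:(np.array(p)+.5)/4-.5+[280,200]
b=ray("top",f([(95,52),(74,182),(262,80),(239,212)]),.1)
c=ray("top",f([(442,170),(750,92),(767,155),(460,230)]),.036)
an=lambda v:np.degrees(np.arctan2(-v[0],v[1])) 
print("bars",b.round(4),b.mean(0),"len",np.linalg.norm(b[0]-b[1]),np.linalg.norm(b[2]-b[3]),"gap",np.linalg.norm((b[0]+b[1]-b[2]-b[3])/2),"y heading",an(b[0]+b[1]-b[2]-b[3]),"from bars",[an(v)-90 for v in(b[1]-b[0],b[3]-b[2])])
print("chan",c.round(4),c.mean(0),"L",np.linalg.norm(c[0]-c[1]),"W",np.linalg.norm(c[1]-c[2]),an(c[0]-c[1]),an(c[3]-c[2]))
for n in("channel",):
    ctrl.snapshot("scene");print([(d["confidence"],rect(d["mask"],.02,"scene")) for d in ctrl.silhouettes("scene",n)])
E
```

```text
bars [[ 0.5911  0.0742]
 [ 0.5137  0.0882]
 [ 0.5717 -0.0253]
 [ 0.4936 -0.0092]] [0.54255014 0.03199378] len 0.07863967791915967 0.07976026800624758 gap 0.10042754711796545 y heading -11.35057484536465 from bars [np.float64(-10.252662999564222), np.float64(-11.647989312783025)]
chan [[ 0.5189 -0.1387]
 [ 0.5629 -0.3338]
 [ 0.5232 -0.3417]
 [ 0.4814 -0.1482]] [ 0.52161353 -0.24059283] L 0.2000309842662008 W 0.04048537618359998 12.706994679266142 12.188042489399333
[(0.66, ((519.9, -237.6), (61.1, 220.7), 'long axis from world y deg', 12.5, 'mean', array([ 0.5215, -0.2466])))]
```

>>> arm_command([
  [[-0.4775,-0.52,0,0,0,0.32,1],[-0.4775,-0.52,0,0,0,0.32,1],[-0.4775,-0.52,0,0,0,0.32,1],[-0.4775,-0.52,0,0,0,0.32,1],[-0.4775,-0.52,0,0,0,0.32,1],[-0.4775,-0.52,0,0,0,0.32,1],[-0.4775,-0.52,0,0,0,0.32,1],[-0.4775,-0.52,0,0,0,0.32,1],[-0.4775,-0.52,0,0,0,0.32,1],[-0.4775,-0.52,0,0,0,0.32,1],[-0.4775,-0.52,0,0,0,0.32,1],[-0.4775,-0.52,0,0,0,0.32,1]],
])

```text
t: 2.4
ee_pos: [0.3585, 0.1507, 0.2502]
tool_rot: [[-0.219, 0.976, -0.0], [0.976, 0.219, 0.0], [0.0, -0.0, -1.0]]
contact_force: [-0.1, 0.0, 1.2]
width: 0.0853
grasp_force: 0.0
```

```bash
cat >> h.py <<'E'
def go(p,yaw):
    o=ctrl.get_obs();R=np.array(o["tool_rot"]);y=np.degrees(np.arctan2(R[1,1],R[0,1]))
    print("t",round(o["t"],2),"at",np.round(o["ee_pos"],4),"yaw",round(y,2),"tilt",R[2,2].round(5),"w",o["width"],"shift",(R.T@(np.array(p)-o["ee_pos"])/.6).round(4),"turnz",round((y-yaw)/180,4))
E
python3 -c "
from h import *
go([.522,-.241,.12],12.5)"
```

```text
t 2.4 at [0.3585 0.1507 0.2502] yaw 12.63 tilt -1.0 w 0.08529163566100935 shift [-0.6966  0.1232  0.217 ] turnz 0.0007
```

>>> arm_command([
  [[-0.697,0.123,0.05,0,0,0,1],[-0.697,0.123,0.05,0,0,0,1],[-0.697,0.123,0.05,0,0,0,1],[-0.697,0.123,0.05,0,0,0,1],[-0.697,0.123,0.05,0,0,0,1],[-0.697,0.123,0.05,0,0,0,1],[-0.697,0.123,0.05,0,0,0,1],[-0.697,0.123,0.05,0,0,0,1],[-0.697,0.123,0.05,0,0,0,1],[-0.697,0.123,0.217,0,0,0,1],[-0.697,0.123,0.217,0,0,0,1],[-0.697,0.123,0.217,0,0,0,1],[-0.697,0.123,0.217,0,0,0,1],[-0.697,0.123,0.217,0,0,0,1]],
])

```text
t: 4.15
ee_pos: [0.523, -0.2428, 0.1227]
tool_rot: [[-0.218, 0.976, 0.004], [0.976, 0.218, -0.003], [-0.003, 0.003, -1.0]]
contact_force: [0.3, -0.5, 0.0]
width: 0.0855
grasp_force: 0.0
```

```bash
python3 - <<'E'
from h import *
go([.522,-.241,.026],12.5)
im=ctrl.snapshot("scene")
cv2.imwrite("pics/s1.png",cv2.resize(im[200:400,230:430,::-1],None,fx=3,fy=3))
E
```

```text
t 4.15 at [ 0.523  -0.2428  0.1227] yaw 12.56 tilt -0.99999 w 0.08547136671960473 shift [ 0.0039 -0.0015  0.1612] turnz 0.0003
```

View pics/s1.png

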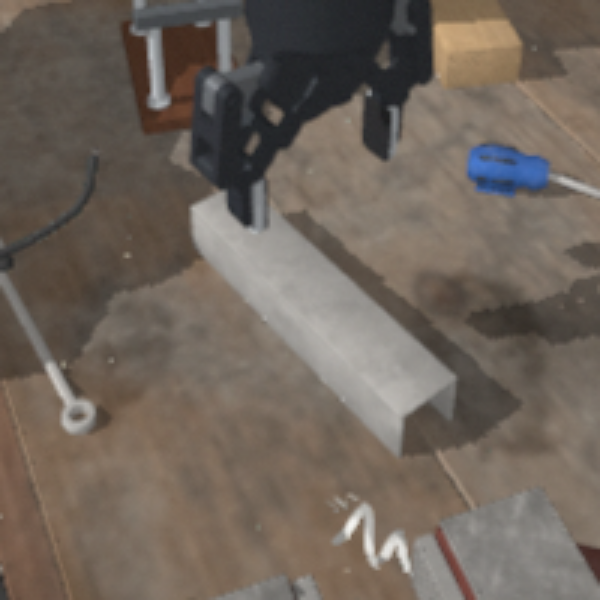

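The open jaws straddle the channel squarely, with pads near (258,205) and (385,130) in the crop. I descend and grip.

>>> arm_command([
  [[0,0,0.06,0,0,0,1],[0,0,0.1,0,0,0,1],[0,0,0.13,0,0,0,1],[0,0,0.157,0,0,0,1],[0,0,0.157,0,0,0,1],[0,0,0.157,0,0,0,1],[0,0,0.157,0,0,0,-1],[0,0,0.157,0,0,0,-1],[0,0,0.157,0,0,0,-1],[0,0,0.157,0,0,0,-1],[0,0,0.157,0,0,0,-1],[0,0,0.157,0,0,0,-1],[0,0,0.157,0,0,0,-1],[0,0,0.157,0,0,0,-1]],
], squeeze=50)

```text
t: 5.95
ee_pos: [0.5224, -0.2426, 0.0268]
tool_rot: [[-0.217, 0.976, 0.002], [0.976, 0.217, -0.001], [-0.001, 0.001, -1.0]]
contact_force: [1.7, 1.6, 6.4]
width: 0.0406
grasp_force: 52.3
```

>>> arm_command([
  [[0,0,-0.03,0,0,0,-1],[0,0,-0.08,0,0,0,-1],[0,0,-0.15,0,0,0,-1],[0,0,-0.22,0,0,0,-1],[0,0,-0.29,0,0,0,-1],[0,0,-0.29,0,0,0,-1],[0,0,-0.29,0,0,0,-1],[0,0,-0.29,0,0,0,-1],[0,0,-0.29,0,0,0,-1]],
])

```text
t: 7.08
ee_pos: [0.5207, -0.2417, 0.1979]
tool_rot: [[-0.217, 0.976, -0.003], [0.976, 0.217, 0.002], [0.003, -0.002, -1.0]]
contact_force: [0.1, 0.7, -6.4]
width: 0.0407
grasp_force: 52.7
```

```bash
python3 - <<'E'
from h import *
go([.543,.032,.2],-11.2)
o=ctrl.get_obs();print(o["grasp_force"],o["contact_force"],o["ft_torque"])
im=ctrl.snapshot("scene")
print([(d["confidence"],d["xyz"]) for d in ctrl.place_of("scene","channel")])
t=ctrl.snapshot("top");print([(d["confidence"],d["xyz"]) for d in ctrl.place_of("top","channel")])
cv2.imwrite("pics/s2.png",np.hstack([cv2.resize(im[120:320,230:430,::-1],None,fx=2,fy=2),cv2.resize(t[180:380,350:550,::-1],None,fx=2,fy=2)]))
E
```

```text
t 7.08 at [ 0.5207 -0.2417  0.1979] yaw 12.52 tilt -0.99999 w 0.04072093874688886 shift [ 0.4372  0.1351 -0.0026] turnz 0.1318
52.70793557167053 [ 0.10083193  0.66437658 -6.40002921] [ 0.01353219  0.03460919 -0.02119681]
[(0.91, [0.5203, -0.2386, 0.1762]), (0.58, [0.5406, 0.0369, 0.0044])]
[(0.9, [0.5245, -0.243, 0.1707])]
```

View pics/s2.png

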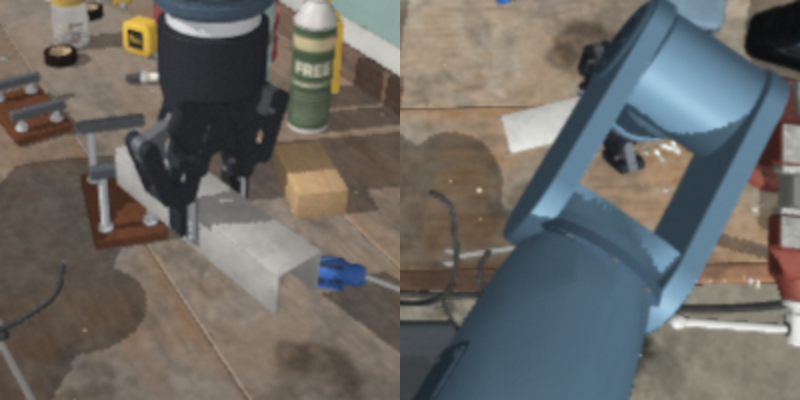

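The channel is held level at its middle, with its underside at about 0.172 m. I carry it over the stand.

>>> arm_command([
  [[0.11,0.034,0,0,0,0.033,-1],[0.18,0.056,0,0,0,0.055,-1],[0.25,0.077,0,0,0,0.077,-1],[0.32,0.099,0,0,0,0.1,-1],[0.38,0.117,0,0,0,0.12,-1],[0.42,0.13,0,0,0,0.132,-1],[0.437,0.135,0,0,0,0.132,-1],[0.437,0.135,0,0,0,0.132,-1],[0.437,0.135,0,0,0,0.132,-1],[0.437,0.135,0,0,0,0.132,-1]],
])

```text
t: 8.52
ee_pos: [0.5438, 0.0303, 0.1999]
tool_rot: [[0.196, 0.981, -0.0], [0.981, -0.196, -0.0], [-0.0, 0.0, -1.0]]
contact_force: [-0.5, -0.3, -6.8]
width: 0.0405
grasp_force: 52.7
```

```bash
python3 - <<'E'
from h import *
go([.543,.032,.1275],-11.2)
im=ctrl.snapshot("scene")
print([(d["confidence"],d["xyz"]) for d in ctrl.place_of("scene","channel")],[(d["confidence"],d["xyz"]) for d in ctrl.place_of("scene","tall_stand_top")])
cv2.imwrite("pics/s3.png",cv2.resize(im[90:260,210:400,::-1],None,fx=3,fy=3))
E
```

```text
t 8.53 at [0.5438 0.0303 0.1999] yaw -11.3 tilt -1.0 w 0.040518281053490715 shift [ 0.0026 -0.0019  0.1206] turnz -0.0005
[(0.82, [0.5455, 0.0309, 0.1753])] [(0.55, [0.5445, 0.0342, 0.0988])]
```

View pics/s3.png

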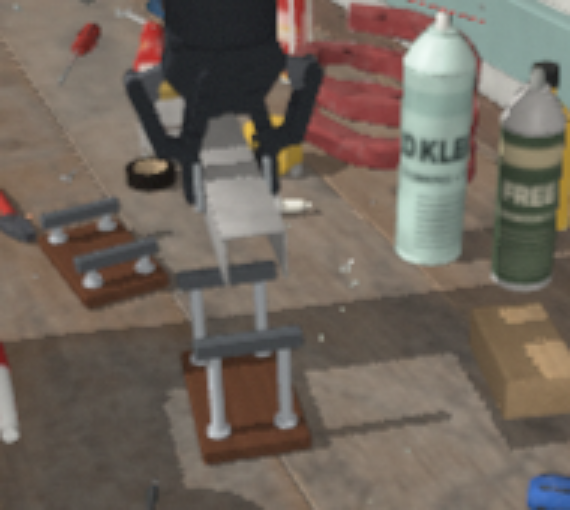

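The channel hangs aligned above the two bars. I lower it gently.

>>> arm_command([
  [[0.003,0,0.04,0,0,0,-1],[0.003,0,0.075,0,0,0,-1],[0.003,0,0.1,0,0,0,-1],[0.003,0,0.11,0,0,0,-1],[0.003,0,0.115,0,0,0,-1],[0.003,0,0.118,0,0,0,-1],[0.003,0,0.12,0,0,0,-1],[0.003,0,0.12,0,0,0,-1],[0.003,0,0.12,0,0,0,-1]],
])

```text
t: 9.8
ee_pos: [0.5443, 0.033, 0.1281]
tool_rot: [[0.195, 0.981, 0.0], [0.981, -0.195, -0.0], [0.0, 0.0, -1.0]]
contact_force: [0.5, 0.2, -6.2]
width: 0.0407
grasp_force: 52.6
```

>>> arm_command([
  [[0,0,0.0012,0,0,0,-1],[0,0,0.0012,0,0,0,-1],[0,0,0.0024,0,0,0,-1],[0,0,0.0024,0,0,0,-1],[0,0,0.0024,0,0,0,-1]],
])

```text
t: 10.42
ee_pos: [0.5442, 0.0331, 0.1268]
tool_rot: [[0.195, 0.981, 0.0], [0.981, -0.195, -0.0], [-0.0, 0.0, -1.0]]
contact_force: [-2.0, 0.4, -1.6]
width: 0.0408
grasp_force: 53.2
```

Contact has begun. I go a touch lower, then release partly, fully, and back off upwards.

>>> arm_command([
  [[0,0,0.0008,0,0,0,-1],[0,0,0.0008,0,0,0,-1],[0,0,0.0008,0,0,0,0.2],[0,0,0.0008,0,0,0,0.5],[0,0,0.0008,0,0,0,0.8],[0,0,0.0008,0,0,0,1],[0,0,0.0008,0,0,0,1],[0,0,0.0008,0,0,0,1],[0,0,0.0008,0,0,0,1],[0,0,0.0008,0,0,0,1]],
])

```text
t: 11.68
ee_pos: [0.5441, 0.0331, 0.126]
tool_rot: [[0.195, 0.981, 0.0], [0.981, -0.195, -0.0], [-0.0, 0.0, -1.0]]
contact_force: [0.2, 0.8, 0.3]
width: 0.0855
grasp_force: 0.0
```

>>> arm_command([
  [[0,0,-0.03,0,0,0,1],[0,0,-0.08,0,0,0,1],[0,0,-0.14,0,0,0,1],[0,0,-0.2,0,0,0,1],[0,0,-0.25,0,0,0,1],[0,0,-0.25,0,0,0,1],[0,0,-0.25,0,0,0,1],[0,0,-0.25,0,0,0,1],[0,0,-0.25,0,0,0,1]],
])

```text
t: 12.8
ee_pos: [0.5436, 0.0331, 0.2748]
tool_rot: [[0.195, 0.981, -0.002], [0.981, -0.195, 0.0], [-0.0, -0.002, -1.0]]
contact_force: [0.5, 0.6, 0.1]
width: 0.0854
grasp_force: 0.0
```

```bash
python3 - <<'E'
from h import *
im=ctrl.snapshot("scene")
for n in("channel","tall_stand_top","wood_block"):print([(d["confidence"],d["xyz"]) for d in ctrl.place_of("scene",n)])
cv2.imwrite("pics/s4.png",cv2.resize(im[90:260,210:410,::-1],None,fx=4,fy=3.5))
E
```

```text
[(0.85, [0.5442, 0.0316, 0.1039])]
[(0.89, [0.5435, 0.034, 0.0992])]
[(0.95, [0.7648, -0.0307, 0.0016])]
```

View pics/s4.png

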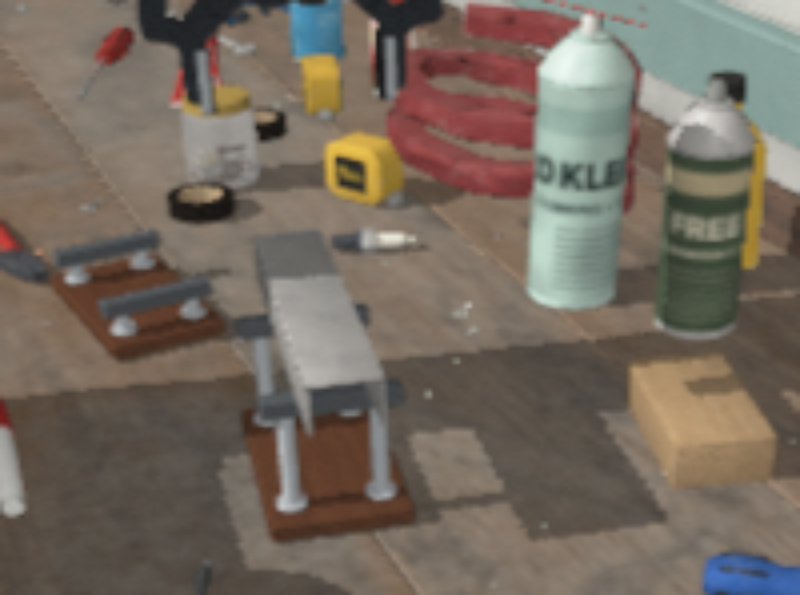

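The channel rests centred and square on both bars, at about (320,320) in the crop. The gripper is clear above it and the block has not moved.

```bash
python3 -c "
from bench import ctrl
print(ctrl.hand_in())"
```

```text
the job is handed in; nothing more can be done
None
```

The channel lies hollow side down across both bars of the taller stand, about 2 mm off centre and square by camera and arm readings; it is released, the block hasn't moved, and the job was handed in at about 13 s (no verdict returned).

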